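Gauge the holder's locked gap with spacer plates

ROBOT

A 6-joint arm with a two-finger parallel gripper is mounted at the origin on a cart in front of the work surface, level with it; the furniture and walls round the work are solid. World frame = base frame: x ahead of the robot, y to its left, z up, the work surface at z = 0. Lengths are in m, angles in rad, forces in N, time in s.
With the tool pointing down it reaches from about 0.35 to 0.775 m from the base axis. Payload 5.5 kg.
Tool frame: the origin (TCP) lies at the very end of the fingers, on their centre line; the grasp point (between the pads) lies 19 mm behind it; z points along the fingers, y is the direction in which the jaws open and shut (so a half turn about z gives the same grasp; the last joint's range is limited). The gripper opens to 85 mm and grips with 20 to 120 N. Pads are 22 mm wide; open, the fingers measure 114 mm over their backs; the gripper's body (76 mm by 85 mm) begins 54 mm behind the grasp point. The pads swing forward as they close: fully open they stand 13 mm farther back than shut.
Start: joints at [1.142, 0.313, 0.046, 1.304, 0, 1.431], TCP at [0.164, 0.551, 0.231] pointing down, gripper open.
Joint ranges: [-2.76, 2.76], [-0.86, 1.69], [-1.03, 1.26], [-2.2, 2.34], [-1.47, 1.5], [-3.14, 3.14]. Speed limits (rad/s): [2.57, 2.57, 3.14, 3.14, 3.14, 3.14].

INTERFACE

Orientations are given as a unit quaternion [w, x, y, z].
In Python, from workcell import env gives the robot as it stands. The module is installed in compiled form; this text tells all that it offers.
- The arm moves only by the shell command python3 -m pendant 'ROWS' [FORCE]. ROWS is JSON, a list of rows, each an object with "fingers": the finger opening in mm, from 0 to 85.4; "delta_pos": the shift along the tool's x, y, z in mm, a list of three; "angular": the turn, a rotation vector about the tool's x, y, z in rad, a list of three. In form: [{"fingers": fingers, "delta_pos": [x, y, z], "angular": [ax, ay, az]}, ...]. A call has 1 to 12 rows; each row shifts and turns the commanded pose from where the row before left it, along the tool's axes as they then stand; what a row does not reach is not made up. A row lasts 1/10 s, in which the tool goes at most 50 mm and 8.59 degrees, less where a joint would pass 70% of its speed; a pose out of reach is approached as far as the arm can. A call is refused whole if a number of a shift passes 50 or a number of a turn 0.15, either way. A call with a gripper value outside its range is refused whole. The fingers move at their own pace and stop on an object; FORCE is the grip in N (left out, the last holds). Time passes only in rows, so rows that do not move let the fingers close. It gives the time, the measured TCP pose, the force and the opening at its end, in the units of the state.
- env.get_state(): the state, without advancing time (a new reading comes with each control period).
- env.read_camera(name): name is "scene" or "side" or "wrist"; returns the picture (384x512x3 uint8, blue, green, red); there is no depth.
- env.camera_params(name): a dict with "fx", "fy", "cx", "cy" (pixels), "view" (4x4, takes a point from world to camera coordinates). Camera axes: x right, y up, looking along -z (the intrinsics and any distortion apply to the point x, -y, -z); pixel columns grow to the right and rows downward; lengths in m; the calibration is good to about 2 mm. The wrist camera is an equidistant fisheye: a pixel r from the principal point sees the ray r / f radians off the axis. A picture is of the moment at which its call begins: read the wrist's pose just before it. camera_params takes no time and is no camera call; for the wrist camera it gives the pose at the moment of the call.
- env.hand_in(): hands the job in, once; it reports no verdict.
The state is a dict: "clock": time; "joint_pos": joint angles; "qvel": joint speeds; "tau": joint torques, N m; "tcp_pos": TCP position; "orientation": TCP orientation; "wrist_force": force on the tool from outside, world axes, zero at the start; "ft_torque": the same for the moment, N m; "finger_gap": finger opening in m.
Only numpy, scipy, OpenCV 4.12 (cv2) and the standard library are available. Lean on these libraries where they do the work, as an engineer would, in place of code of your own. Each camera call takes 0.05 s, during which the arm holds its last target. There are 200 camera calls.

TASK

The jaw of the metal plate holder was locked at an unknown opening. Starting with the thinnest and working up, try the three coloured spacer plates in the gap without forcing them, and leave standing in it, right down on the holder's base, the thickest one that goes in: then the sprung button in the jaw is pushed back and its red pin stands out clearly behind the jaw. Put the other spacers back upright in pockets of the rack, and leave the other things on the bench alone.

Things in the scene. Friction and masses are not known exactly. Their poses are not given: they have to be found in the camera images.
- holder: fixed plate holder: dark base 80 (x) x 150 (y) x 8 mm, two jaws 60 mm wide in x, tops at z = 48 mm. Origin: on the bench. A spacer stands in the gap at x = 0 on the base (z = 8 mm), thickness along y. The bright +y jaw never moves on its base: its face is at y = +20 mm. The grey -y jaw is locked rigidly 11.5 to 22 mm from it (not told). The top 5 mm of both faces slope back 45 degrees
- gap_foot (a point): point of the holder where the bright jaw's face meets the base, mid-width (holder x = 0, y = 20, z = 8 mm), axes as the holder's. The gap reaches from here towards -y; a seated spacer, pushed over by the spring button, has its +y (or -y) face against the bright jaw
- telltale (a joint): travel (m) of the brass spring button in the grey jaw's face: cone 30 mm wide, 16 mm above the base, 1 to 2.6 N (spacer needs up to 10 N down to pass). 0 = 6 mm proud, red pin flush behind; 0.006 = pressed flush, pin 6 mm out. With a released spacer in the gap it reads 6 mm less the play (gap minus thickness), else 0. Over 1 mm, spacer right down: it fits; this also passes if the next one has under 1 mm play
- rack: grey rack fixed to the bench, base 70 (x) x 196 (y) x 10 mm, three equal white pockets at y = -78, 0, +78 mm, x = 0. Origin: on the bench under its centre. Each pocket is 22 mm wide in y, 50 mm long in x inside, floor at z = 10 mm, side walls up to z = 40 mm, end walls 25 mm. Any spacer stands in any pocket
- spacer_thin: spacer plate, blue plastic, one black dot on its narrow faces: 10 mm thick (along its y), 44 mm wide (its x), 100 mm high (its z), lower long edges rounded 3 mm, under 90 g. Origin: centre of its underside. Starts upright in one of the rack's pockets (which one varies), axes along the rack's
- spacer_mid: spacer plate, yellow plastic, two black dots on its narrow faces: 14 mm thick (along its y), 44 mm wide (its x), 100 mm high (its z), lower long edges rounded 3 mm, under 90 g. Origin: centre of its underside. Starts upright in one of the rack's pockets (which one varies), axes along the rack's
- spacer_thick: spacer plate, green plastic, three black dots on its narrow faces: 18 mm thick (along its y), 44 mm wide (its x), 100 mm high (its z), lower long edges rounded 3 mm, under 90 g. Origin: centre of its underside. Starts upright in one of the rack's pockets (which one varies), axes along the rack's
- vial_0: brown glass vial with blue cap, 24 mm across, 73 mm high; a bystander, to be left where it stands. Origin: centre of its underside
- vial_1: brown glass vial with blue cap, 23 mm across, 73 mm high; a bystander, to be left where it stands. Origin: centre of its underside
- jar_b1: white jar with red cap, 44 mm across, 94 mm high; a bystander, to be left where it stands. Origin: centre of its underside
- tape_roll: roll of beige tape lying flat, 98 mm across, 25 mm high; a bystander, to be left where it stands. Origin: centre of its underside
Mind the look-alikes: they are no part of the job. Of the things shaped like the spacer_mid, the yellow one is meant.

How it is judged:
By the outcome, as a careful person would: the job done as asked, in the order asked, and still so for the second after the job is handed in, with the robot touching nothing.
It also fails if it takes over 72 s, if anything falls off the work surface, if the arm or the gripper's body presses on something with over 40 N, if the wrist force passes 120 N, or if a joint passes its speed limit or range.

## Working session

There is one attempt and no reset: what is moved stays moved. The work goes in short steps, Python scripts to look and compute and a shell command to move; the robot and the scene stay as the last step left them, time stands still between calls to the robot, and variables do not carry over. Pictures are saved under pics/ and viewed, about 8 in all and at most 12, crops included, and the job is handed in when it is done.

```bash
mkdir -p pics
python3 - <<'E'
from workcell import env
import cv2,numpy as np
for n in("scene","side","wrist"):
    p=env.camera_params(n); im=env.read_camera(n); cv2.imwrite(f"pics/{n}0.png",im)
    print(n,{k:np.round(v,4).tolist() for k,v in p.items()})
print(env.get_state())
a=cv2.imread("pics/scene0.png");b=cv2.imread("pics/side0.png")
E
```

```text
scene {'fx': 487.0425, 'fy': 487.0425, 'cx': 246.3303, 'cy': 190.4216, 'view': [[0.8467, -0.5317, -0.0178, -0.4788], [0.4006, 0.6153, 0.6789, -0.2693], [-0.3501, -0.582, 0.734, -0.9212], [0.0, 0.0, 0.0, 1.0]]}
side {'fx': 486.3523, 'fy': 486.3523, 'cx': 258.2432, 'cy': 191.7334, 'view': [[-0.792, -0.6104, 0.0112, 0.4784], [0.3403, -0.4261, 0.8382, -0.2541], [-0.5069, 0.6677, 0.5452, -1.1027], [0.0, 0.0, 0.0, 1.0]]}
wrist {'fx': 297.3186, 'fy': 297.3186, 'cx': 256.1786, 'cy': 189.8117, 'view': [[0.2843, 0.9587, -0.0026, -0.5745], [-0.9172, 0.2712, -0.2917, 0.0368], [-0.279, 0.0853, 0.9565, -0.3794], [0.0, 0.0, 0.0, 1.0]]}
{'clock': 0.15, 'joint_pos': array([ 1.14238652e+00,  3.13854263e-01,  4.52426764e-02,  1.30357551e+00,
       -1.76829346e-06,  1.43118691e+00]), 'qvel': array([ 0.00023823, -0.00146247,  0.00335144,  0.00113121, -0.0004591 ,
       -0.00097633]), 'tau': array([ 1.83688797e-03, -4.81067348e+01,  2.98814392e+01,  1.39989684e-02,
       -1.67389144e-04,  4.60603545e-06]), 'tcp_pos': array([0.16362091, 0.55084223, 0.23059982]), 'orientation': array([-1.94003222e-04,  1.43898857e-01,  9.89592156e-01, -6.67776355e-04]), 'wrist_force': array([-0.47159998,  0.33366446,  0.886817  ]), 'ft_torque': array([0.01152109, 0.02190021, 0.03286036]), 'finger_gap': 0.08532500007274033}
```

View pics/scene0.png

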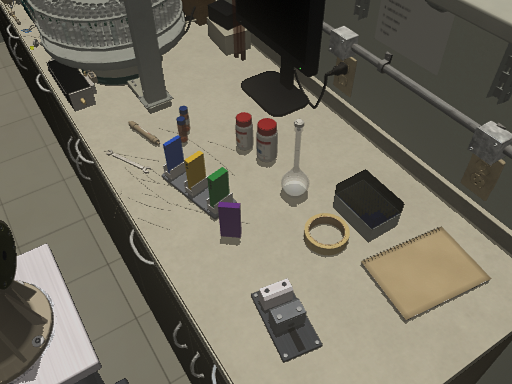

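View pics/side0.png

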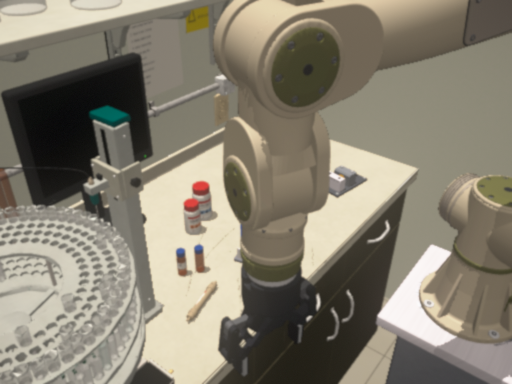

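The scene view shows the rack with blue at about (173,153), yellow at (195,168) and green at (218,187). A purple look-alike stands at (230,220), and the holder is at (286,318) with its bright jaw toward the top. Next I'll enlarge the rack and holder.

Run:
```python
import cv2,numpy as np
a=cv2.imread("pics/scene0.png")
l=cv2.resize(a[130:250,155:255],None,fx=4,fy=4,interpolation=cv2.INTER_CUBIC)
r=cv2.resize(a[270:366,245:325],None,fx=5,fy=5,interpolation=cv2.INTER_CUBIC)
for k in range(0,400,40): 
    cv2.putText(l,str(155+k//4),(k,8),0,.3,(0,0,255)); cv2.line(l,(k,10),(k,14),(0,0,255))
for k in range(0,480,40): 
    cv2.putText(l,str(130+k//4),(0,k+3),0,.3,(0,0,255))
for k in range(0,400,50): 
    cv2.putText(r,str(245+k//5),(k,8),0,.3,(0,0,255)); cv2.line(r,(k,10),(k,14),(0,0,255))
for k in range(0,480,50): 
    cv2.putText(r,str(270+k//5),(0,k+3),0,.3,(0,0,255))
cv2.imwrite("pics/c1.png",np.hstack([l,r]))
```

```text
(no output)
```

View pics/c1.png

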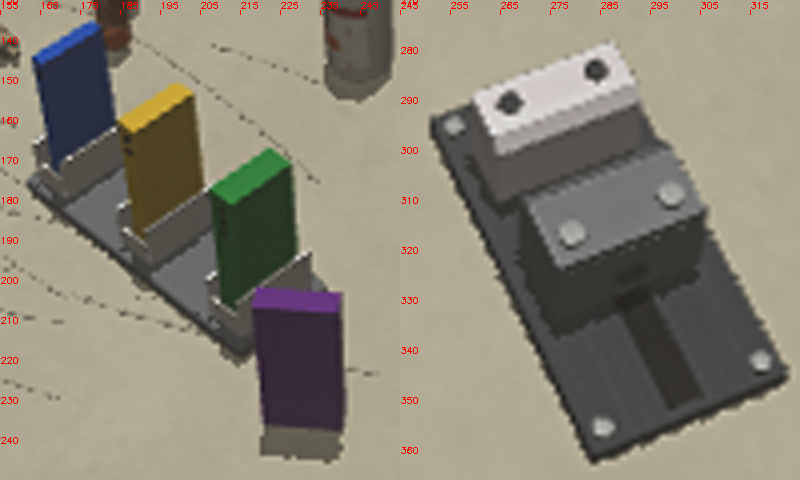

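```bash
cat > h.py <<'E'
from workcell import env
import cv2,numpy as np
from scipy.optimize import least_squares
from scipy.spatial.transform import Rotation as R
def proj(n,P,p=None):
    p=p or env.camera_params(n); P=np.atleast_2d(P); V=np.array(p["view"])
    c=P@V[:3,:3].T+V[:3,3]; v=np.c_[c[:,0],-c[:,1],-c[:,2]]
    if n=="wrist":
        r=np.hypot(v[:,0],v[:,1]); th=np.arctan2(r,v[:,2]); s=(th/np.maximum(r,1e-9))[:,None]
        u=v[:,:2]*s
    else: u=v[:,:2]/v[:,2:]
    return u*[p["fx"],p["fy"]]+[p["cx"],p["cy"]]
def place(q,L):
    L=np.atleast_2d(L)/1000.; c,s=np.cos(q[2]),np.sin(q[2])
    return np.c_[q[0]+c*L[:,0]-s*L[:,1],q[1]+s*L[:,0]+c*L[:,1],L[:,2]]
def fit(n,L,px,q0,p=None):
    p=p or env.camera_params(n)
    f=least_squares(lambda q:(proj(n,place(q,L),p)-px).ravel(),q0,x_scale=[.01,.01,.1])
    return f.x,f.fun.reshape(-1,2)
E
python3 - <<'E'
from h import *
L=lambda a:np.array(a,float)/4+[155,130]-.37
Rr=lambda a:np.array(a,float)/5+[165,270]-.4
# rack: blue y=+78
T=[]
for y,t in((78,10),(0,14),(-78,18)): T+=[[-22,y-t/2,110],[22,y-t/2,110],[22,y+t/2,110],[-22,y+t/2,110]]
px=L([(36,66),(103,30),(97,22),(33,58),(125,133),(195,97),(185,86),(118,122),(222,203),(292,165),(275,150),(211,187)])
q,r=fit("scene",T,px,[.3,.4,0]);print("rack",q,np.abs(r).max(),r.round(1).tolist())
H=[[-40,75,8],[40,-75,8],[-40,-75,8]]
q,r=fit("scene",H,Rr([(432,120),(785,376),(592,460)]),[.4,-.2,0]);print("holder",q,r.round(1).tolist())
E
```

```text
rack [0.50018254 0.11257303 0.21188137] 2.050147303621827 [[1.8, -0.3], [0.2, -0.4], [-1.1, -0.4], [-0.1, -0.3], [2.1, 0.2], [-0.2, -0.5], [-1.8, -0.8], [-0.3, -0.1], [2.0, 1.3], [-0.2, 0.3], [-1.6, -0.1], [-0.9, 1.0]]
holder [ 0.47891085 -0.27590338 -0.17506295] [[-0.6, -0.4], [1.0, 0.3], [-0.4, -0.1]]
```

```bash
cat >> h.py <<'E'
def Rt(s): w,x,y,z=s["orientation"]; return R.from_quat([x,y,z,w])
def go(xyz,yaw,lvl=True):
    """deltas: shift in current tool axes (mm) if done before turning; turn about tool; final tool y axis at yaw+90deg"""
    s=env.get_state(); r=Rt(s); c,n=np.cos(yaw),np.sin(yaw)
    T=R.from_matrix(np.c_[[-c,-n,0],[-n,c,0],[0,0,-1]])
    d=np.array(xyz)-s["tcp_pos"]
    print("t",round(s["clock"],2),"tcp",s["tcp_pos"].round(4),"gap",round(s["finger_gap"]*1e3,1),"F",s["wrist_force"].round(1))
    print("shift(cur axes)",(r.inv().apply(d)*1e3).round(1),"turn",(r.inv()*T).as_rotvec().round(4),"shift(after turn)",(T.inv().apply(d)*1e3).round(1))
E
python3 - <<'E'
from h import *
s=env.get_state();V=np.array(env.camera_params("wrist")["view"])
C=-V[:3,:3].T@V[:3,3]; r=Rt(s)
print("cam in tool",r.inv().apply(C-s["tcp_pos"]), "axes cam in tool\n",(r.as_matrix().T@V[:3,:3].T).round(3))
go([.5,.11,.3],.212)
E
```

```text
cam in tool [ 0.07573719  0.00060456 -0.14171458] axes cam in tool
 [[ 0.001  0.956  0.292]
 [ 1.    -0.001  0.001]
 [ 0.001  0.292 -0.956]]
t 0.15 tcp [0.1636 0.5508 0.2306] gap 85.3 F [-0.5  0.3  0.9]
shift(cur axes) [-448.  -326.9  -69. ] turn [-1.300e-03 -5.000e-04 -5.008e-01] shift(after turn) [-236.1 -501.8  -69.4]
```

```bash
python3 -m pendant '[{"fingers":85,"delta_pos":[0,0,-10],"angular":[0,0,-0.125]},{"fingers":85,"delta_pos":[0,0,-10],"angular":[0,0,-0.125]},{"fingers":85,"delta_pos":[0,0,-10],"angular":[0,0,-0.125]},{"fingers":85,"delta_pos":[0,0,-10],"angular":[0,0,-0.125]}]' && python3 -m pendant '[{"fingers":40,"delta_pos":[-23,-41.7,0],"angular":[0,0,0]},{"fingers":40,"delta_pos":[-23,-41.7,0],"angular":[0,0,0]},{"fingers":40,"delta_pos":[-23,-41.7,0],"angular":[0,0,0]},{"fingers":40,"delta_pos":[-23,-41.7,0],"angular":[0,0,0]},{"fingers":40,"delta_pos":[-23,-41.7,0],"angular":[0,0,0]},{"fingers":40,"delta_pos":[-23,-41.7,0],"angular":[0,0,0]},{"fingers":40,"delta_pos":[-23,-41.7,0],"angular":[0,0,0]},{"fingers":40,"delta_pos":[-23,-41.7,0],"angular":[0,0,0]},{"fingers":40,"delta_pos":[-23,-41.7,0],"angular":[0,0,0]},{"fingers":40,"delta_pos":[-23,-41.7,0],"angular":[0,0,0]},{"fingers":40,"delta_pos":[-23,-41.7,0],"angular":[0,0,0]},{"fingers":40,"delta_pos":[-23,-41.7,0],"angular":[0,0,0]}]' && python3 -m pendant '[{"fingers":40,"delta_pos":[0,0,0],"angular":[0,0,0]},{"fingers":40,"delta_pos":[0,0,0],"angular":[0,0,0]}]'
cat >> h.py <<'E'
def snap(n,name):
    import json
    p=env.camera_params(n); im=env.read_camera(n)
    cv2.imwrite(f"pics/{name}.png",im); json.dump({k:np.array(v).tolist() for k,v in p.items()},open(f"pics/{name}.json","w"))
    return im
E
python3 - <<'E'
from h import *
im=snap("wrist","w1"); cv2.imwrite("pics/w1v.png",cv2.resize(im,(800,600),interpolation=cv2.INTER_CUBIC))
E
```

```text
clock: 0.55
tcp_pos: [0.1637, 0.551, 0.2713]
orientation: [-0.0, -0.108, 0.994, -0.0]
wrist_force: [0.0, 0.4, -0.1]
finger_gap: 0.0848
clock: 1.75
tcp_pos: [0.5394, 0.118, 0.2711]
orientation: [-0.0, -0.105, 0.994, 0.0]
wrist_force: [1.1, 1.1, 0.1]
finger_gap: 0.0402
clock: 1.95
tcp_pos: [0.5387, 0.1187, 0.2705]
orientation: [-0.001, -0.104, 0.995, 0.0]
wrist_force: [0.3, 0.2, -0.1]
finger_gap: 0.0398
```

View pics/w1v.png

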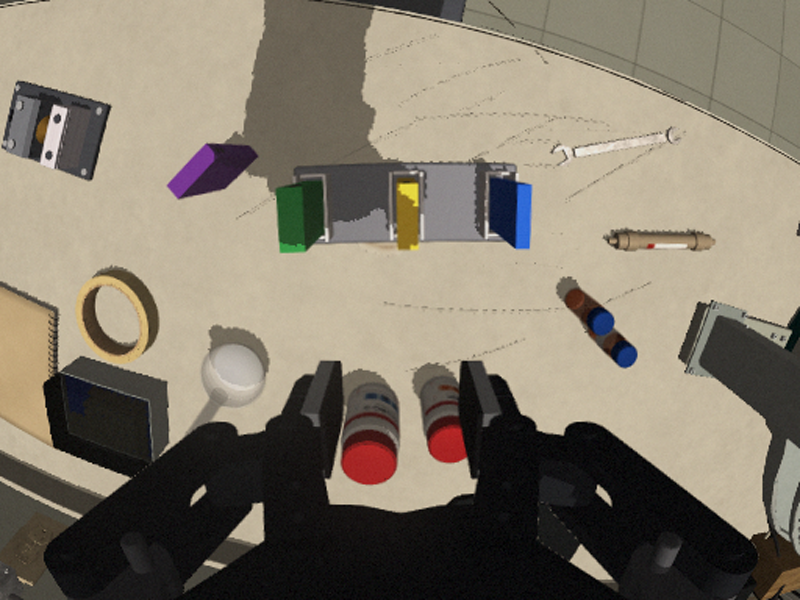

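Wrist view: the rack spans about (293..530, 160..250), with green on the left, yellow in the middle and blue on the right. The holder is at the far left, with the gap dark and the brass button visible. I'll enlarge the rack.

Run:
```python
import cv2
im=cv2.imread("pics/w1.png"); c=cv2.resize(im[95:170,170:350],None,fx=4.4,fy=4.4,interpolation=cv2.INTER_CUBIC)
for k in range(170,350,20): x=int((k+.5-170)*4.4); cv2.line(c,(x,0),(x,6),(0,0,255)); cv2.putText(c,str(k),(x+2,10),0,.35,(0,0,255))
for k in range(100,170,10): y=int((k+.5-95)*4.4); cv2.line(c,(0,y),(6,y),(0,0,255)); cv2.putText(c,str(k),(8,y+4),0,.35,(0,0,255))
cv2.imwrite("pics/w1c.png",c)
```

```text
(no output)
```

View pics/w1c.png

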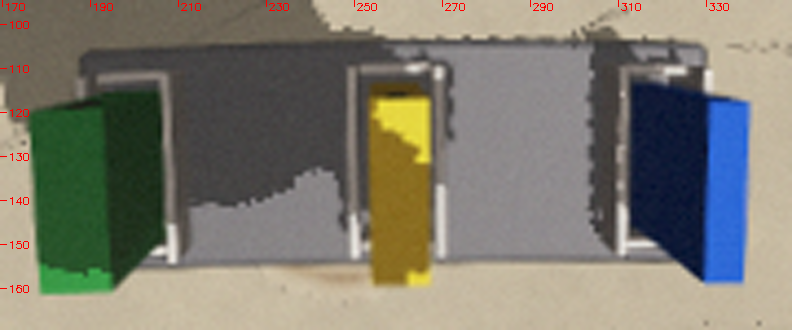

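Run:
```python
from h import *
import json
p=json.load(open("pics/w1.json"))
L=lambda a:np.array(a,float)/4.4+[170,95]-.39
S=dict(green=(-78,18,[(31,108),(103,100),(113,290),(42,293)]),yellow=(0,14,[(371,97),(431,97),(431,286),(373,286)]),blue=(78,10,[(707,100),(750,102),(744,282),(705,282)]))
A=[];P=[]
for k,(y,t,u) in S.items():
    l=[[-22,-t/2,110],[-22,t/2,110],[22,t/2,110],[22,-t/2,110]]
    q,r=fit("wrist",l,L(u),[.5,.1,.2],p); print(k,q.round(4),r.round(1).tolist())
    A+=[[a,b+y,c] for a,b,c in l];P+=u
q,r=fit("wrist",A,L(P),[.5,.1,.2],p);print("all",q.round(4),np.abs(r).max(1).round(1))
for y in(78,0,-78):print(place(q,[0,y,0]).round(4))
B=[[-35,-98,10],[-35,98,10]]
q2,r=fit("wrist",B,L([(84,50),(707,44)]),q,p);print("base",q2.round(4),r.round(1))
# scene cross-check
Ls=lambda a:np.array(a,float)/4+[155,130]-.37
print(proj("scene",place(q,[[-22,73,110],[22,83,110],[-22,-87,110],[22,-69,110]])).round(1))
from math import cos,sin
go(place(q,[0,78,150])[0],q[2])
```

```text
green [0.5167 0.0404 0.2286] [[-0.3, 0.0], [0.2, 0.9], [0.2, -0.4], [-0.1, -0.5]]
yellow [0.5001 0.1165 0.2165] [[-0.1, 0.2], [0.1, 0.2], [0.2, -0.2], [-0.2, -0.2]]
blue [0.4828 0.1918 0.233 ] [[0.3, -0.1], [-0.2, -0.4], [0.1, 0.2], [-0.1, 0.3]]
all [0.4998 0.1162 0.2209] [0.5 1.1 0.2 0.6 0.4 0.1 0.5 0.4 1.  0.5 0.3 0.3]
[[0.4828 0.1923 0.    ]]
[[0.4998 0.1162 0.    ]]
[[0.5169 0.0401 0.    ]]
base [0.5    0.1168 0.221 ] [[-1.2  0. ]
 [ 1.2  0. ]]
[[164.4 145.2]
 [176.7 134.1]
 [211.5 180.5]
 [221.  165.9]]
t 2.0 tcp [0.5381 0.1197 0.2708] gap 39.9 F [-0.7  0.4  0.3]
shift(cur axes) [ 38.8  82.6 120.9] turn [ 0.0006 -0.0014 -0.0105] shift(after turn) [ 38.1  83.  120.8]
```

```bash
python3 -m pendant '[{"fingers":40,"delta_pos":[19.2,41.4,20],"angular":[0,0,-0.01]},{"fingers":40,"delta_pos":[19.2,41.4,20],"angular":[0,0,0]},{"fingers":40,"delta_pos":[0,0,30],"angular":[0,0,0]},{"fingers":40,"delta_pos":[0,0,40],"angular":[0,0,0]},{"fingers":40,"delta_pos":[0,0,0],"angular":[0,0,0]}]'; python3 -c "
from h import *
go([.4828,.192,.075],.221)"
```

```text
clock: 2.5
tcp_pos: [0.4779, 0.1932, 0.1569]
orientation: [-0.005, -0.112, 0.994, -0.0]
wrist_force: [-0.5, 0.0, -0.6]
finger_gap: 0.0399
t 2.5 tcp [0.4779 0.1932 0.1569] gap 39.9 F [-0.5  0.  -0.6]
shift(cur axes) [-5.3 -2.3 81.9] turn [ 0.0001 -0.0095  0.0036] shift(after turn) [-4.6 -2.3 81.9]
```

```bash
python3 -m pendant '[{"fingers":40,"delta_pos":[-5,-2,20],"angular":[0,0,0]},{"fingers":40,"delta_pos":[0,0,30],"angular":[0,0,0]},{"fingers":40,"delta_pos":[0,0,32],"angular":[0,0,0]},{"fingers":40,"delta_pos":[0,0,0],"angular":[0,0,0]},{"fingers":40,"delta_pos":[0,0,0],"angular":[0,0,0]}]'; python3 -c "
from h import *
go([.4828,.192,.075],.221)"
```

```text
clock: 3.0
tcp_pos: [0.4887, 0.1921, 0.0808]
orientation: [0.0, -0.111, 0.994, 0.0]
wrist_force: [0.4, -0.2, 1.0]
finger_gap: 0.0401
t 3.0 tcp [0.4887 0.1921 0.0808] gap 40.1 F [ 0.4 -0.2  1. ]
shift(cur axes) [5.8 1.2 5.8] turn [0.0001 0.0002 0.001 ] shift(after turn) [5.8 1.2 5.8]
```

```bash
python3 -m pendant '[{"fingers":40,"delta_pos":[5.8,1.2,5.5],"angular":[0,0,0]},{"fingers":40,"delta_pos":[0,0,0],"angular":[0,0,0]},{"fingers":40,"delta_pos":[0,0,0],"angular":[0,0,0]},{"fingers":0,"delta_pos":[0,0,0],"angular":[0,0,0]},{"fingers":0,"delta_pos":[0,0,0],"angular":[0,0,0]},{"fingers":0,"delta_pos":[0,0,0],"angular":[0,0,0]},{"fingers":0,"delta_pos":[0,0,0],"angular":[0,0,0]},{"fingers":0,"delta_pos":[0,0,0],"angular":[0,0,0]}]' 40; python3 -c "
from h import *
go([.4828,.192,.075],.221)"
```

```text
clock: 3.8
tcp_pos: [0.4831, 0.1915, 0.0743]
orientation: [0.0, -0.11, 0.994, -0.0]
wrist_force: [-0.3, -0.1, 4.6]
finger_gap: 0.0098
t 3.8 tcp [0.4831 0.1915 0.0743] gap 9.8 F [-0.3 -0.1  4.6]
shift(cur axes) [ 0.2  0.6 -0.7] turn [-0.0001  0.001   0.0001] shift(after turn) [ 0.2  0.6 -0.7]
```

```bash
python3 -m pendant '[{"fingers":0,"delta_pos":[0,0,-40],"angular":[0,0,0]},{"fingers":0,"delta_pos":[0,0,-42],"angular":[0,0,0.132]},{"fingers":0,"delta_pos":[0,0,-42],"angular":[0,0,0.132]},{"fingers":0,"delta_pos":[0,0,-42],"angular":[0,0,0.132]},{"fingers":0,"delta_pos":[0,0,0],"angular":[0,0,0]}]' && python3 -m pendant '[{"fingers":0,"delta_pos":[-15,-44.3,0],"angular":[0,0,0]},{"fingers":0,"delta_pos":[-15,-44.3,0],"angular":[0,0,0]},{"fingers":0,"delta_pos":[-15,-44.3,0],"angular":[0,0,0]},{"fingers":0,"delta_pos":[-15,-44.3,0],"angular":[0,0,0]},{"fingers":0,"delta_pos":[-15,-44.3,0],"angular":[0,0,0]},{"fingers":0,"delta_pos":[-15,-44.3,0],"angular":[0,0,0]},{"fingers":0,"delta_pos":[-15,-44.3,0],"angular":[0,0,0]},{"fingers":0,"delta_pos":[-15,-44.3,0],"angular":[0,0,0]},{"fingers":0,"delta_pos":[-15,-44.3,0],"angular":[0,0,0]},{"fingers":0,"delta_pos":[-15,-44.3,0],"angular":[0,0,0]},{"fingers":0,"delta_pos":[0,0,0],"angular":[0,0,0]},{"fingers":0,"delta_pos":[0,0,0],"angular":[0,0,0]}]'
python3 - <<'E'
from h import *
go([.55,-.27,.24],-.175)
im=snap("wrist","w2"); p=env.camera_params("wrist"); print(proj("wrist",place([.479,-.276,-.175],[[-40,-75,8],[40,-75,8],[40,75,8],[-40,75,8]])).round(0))
g=im[40:310,60:460]
cv2.imwrite("pics/w2v.png",cv2.resize(g,None,fx=2,fy=2,interpolation=cv2.INTER_CUBIC))
E
```

```text
clock: 4.3
tcp_pos: [0.4855, 0.1923, 0.2456]
orientation: [0.005, 0.088, 0.996, 0.002]
wrist_force: [0.8, 0.4, 0.2]
finger_gap: 0.0097
clock: 5.5
tcp_pos: [0.5527, -0.2717, 0.2378]
orientation: [-0.001, 0.088, 0.996, 0.001]
wrist_force: [-0.9, 1.6, -1.0]
finger_gap: 0.0095
t 5.5 tcp [ 0.5527 -0.2717  0.2378] gap 9.5 F [-0.9  1.6 -1. ]
shift(cur axes) [ 2.9  1.2 -2.2] turn [ 0.0017 -0.0026 -0.0016] shift(after turn) [ 2.9  1.2 -2.2]
[[181.  76.]
 [183. 138.]
 [300. 138.]
 [301.  74.]]
```

View pics/w2v.png

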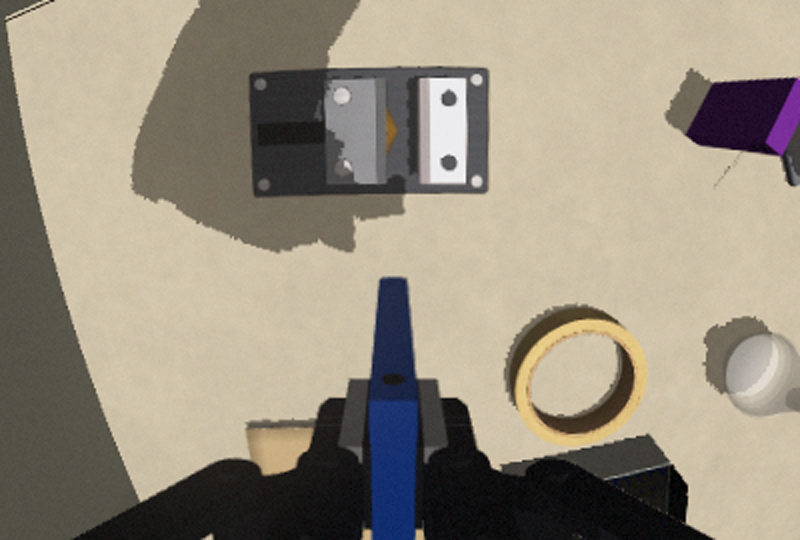

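Holder base corners are at (249,73), (489,70), (489,191) and (254,195). The bright jaw is on the right, and the grey jaw with its brass cone is on the left. I'll enlarge the jaws.

Run:
```python
import cv2
im=cv2.imread("pics/w2.png"); f=6;x0,y0=180,70
c=cv2.resize(im[y0:y0+72,x0:x0+130],None,fx=f,fy=f,interpolation=cv2.INTER_CUBIC)
for k in range(x0,x0+130,10): x=int((k+.5-x0)*f); cv2.line(c,(x,0),(x,6),(0,0,255)); cv2.putText(c,str(k),(x+2,10),0,.35,(0,0,255))
cv2.imwrite("pics/w2c.png",c)
```

```text
(no output)
```

View pics/w2c.png

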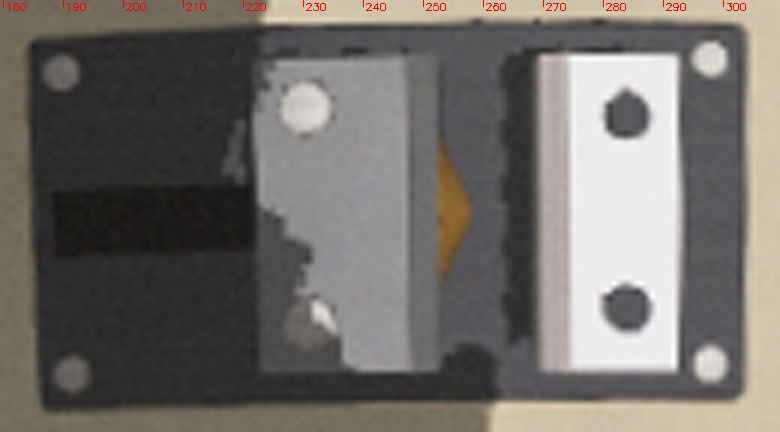

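Run:
```python
from h import *
import json
p=json.load(open("pics/w2.json"))
px=np.array([(28,37),(43,411),(744,400),(746,24),(537,52),(539,371),(569,52),(571,371),(438,55),(440,371),(406,57),(410,372)])/6+[180,70]-.42
def L(g): return [[-40,-75,8],[40,-75,8],[40,75,8],[-40,75,8],[-30,20,43],[30,20,43],[-30,25,48],[30,25,48],[-30,20-g,43],[30,20-g,43],[-30,15-g,48],[30,15-g,48]]
for sel in (slice(None),slice(4,None)):
    f=least_squares(lambda q:(proj("wrist",place(q,L(q[3])),p)-px)[sel].ravel(),[.479,-.276,-.175,17],x_scale=[.01,.01,.1,1])
    print(f.x.round(4),f.fun.reshape(-1,2).round(1).tolist())
    q=f.x; print("gapfoot",place(q,[0,20,8]).round(4),"spacer thin ctr",place(q,[0,20-q[3]/2,8]).round(4))
```

```text
[ 0.4799 -0.2673 -0.1648 14.9508] [[3.9, -0.2], [3.6, 0.1], [4.9, 0.3], [5.0, -0.1], [-3.5, 0.2], [-3.4, -0.1], [-4.1, -0.1], [-4.1, 0.3], [-0.5, -0.1], [-0.1, 0.0], [0.2, -0.8], [0.3, 0.3]]
gapfoot [[ 0.4832 -0.2475  0.008 ]] spacer thin ctr [[ 0.482  -0.2549  0.008 ]]
[ 0.4806 -0.2631 -0.1649 19.1697] [[0.3, 0.3], [0.3, -0.1], [-0.3, -0.1], [-0.3, 0.3], [-0.5, -0.1], [-0.1, 0.1], [0.2, -0.7], [0.3, 0.4]]
gapfoot [[ 0.4839 -0.2434  0.008 ]] spacer thin ctr [[ 0.4823 -0.2528  0.008 ]]
```

```bash
python3 -c "
from h import *
go([.4828,-.2498,.15],-.165)"
```

```text
t 5.55 tcp [ 0.5527 -0.2705  0.2383] gap 9.5 F [-0.6 -0.4  0.2]
shift(cur axes) [72.3  8.1 88.5] turn [ 0.0017 -0.0023 -0.0101] shift(after turn) [72.4  9.  88.3]
```

```bash
python3 -m pendant '[{"fingers":0,"delta_pos":[24,3,18],"angular":[0,0,-0.01]},{"fingers":0,"delta_pos":[24,3,35],"angular":[0,0,0]},{"fingers":0,"delta_pos":[24,3,35],"angular":[0,0,0]},{"fingers":0,"delta_pos":[0,0,0],"angular":[0,0,0]},{"fingers":0,"delta_pos":[0,0,0],"angular":[0,0,0]},{"fingers":0,"delta_pos":[0,0,0],"angular":[0,0,0]},{"fingers":0,"delta_pos":[0,0,0],"angular":[0,0,0]}]'; python3 -c "
from h import *
go([.4828,-.2498,.12],-.165)"
```

```text
clock: 6.25
tcp_pos: [0.4864, -0.2509, 0.154]
orientation: [0.002, 0.082, 0.997, -0.001]
wrist_force: [0.1, 0.0, -0.0]
finger_gap: 0.0096
t 6.25 tcp [ 0.4864 -0.2509  0.154 ] gap 9.6 F [ 0.1  0.  -0. ]
shift(cur axes) [ 3.9  0.6 34. ] turn [-0.0021  0.0046  0.0013] shift(after turn) [ 3.7  0.5 34. ]
```

```bash
python3 -m pendant '[{"fingers":0,"delta_pos":[3.7,0.5,17],"angular":[-0.002,0.004,0]},{"fingers":0,"delta_pos":[0,0,17],"angular":[0,0,0]},{"fingers":0,"delta_pos":[0,0,0],"angular":[0,0,0]},{"fingers":0,"delta_pos":[0,0,0],"angular":[0,0,0]}]'; python3 -m pendant '[{"fingers":0,"delta_pos":[0,0,5],"angular":[0,0,0]},{"fingers":0,"delta_pos":[0,0,5],"angular":[0,0,0]},{"fingers":0,"delta_pos":[0,0,5],"angular":[0,0,0]},{"fingers":0,"delta_pos":[0,0,0],"angular":[0,0,0]},{"fingers":0,"delta_pos":[0,0,0],"angular":[0,0,0]}]'; python3 -c "
from h import *
go([.4828,-.2498,.073],-.165)"
```

```text
clock: 6.65
tcp_pos: [0.4813, -0.2493, 0.1187]
orientation: [-0.001, 0.082, 0.997, 0.001]
wrist_force: [0.1, -0.3, -0.4]
finger_gap: 0.0092
clock: 7.15
tcp_pos: [0.4801, -0.2487, 0.1026]
orientation: [-0.002, 0.082, 0.997, 0.001]
wrist_force: [-0.4, -0.4, -0.6]
finger_gap: 0.0097
t 7.15 tcp [ 0.4801 -0.2487  0.1026] gap 9.7 F [-0.4 -0.4 -0.6]
shift(cur axes) [-3.  -0.7 29.6] turn [ 0.0023 -0.0043  0.0002] shift(after turn) [-2.9 -0.7 29.6]
```

```bash
python3 -m pendant '[{"fingers":0,"delta_pos":[-2,-0.5,5],"angular":[0.002,-0.004,0]},{"fingers":0,"delta_pos":[0,0,5],"angular":[0,0,0]},{"fingers":0,"delta_pos":[0,0,5],"angular":[0,0,0]},{"fingers":0,"delta_pos":[0,0,5],"angular":[0,0,0]},{"fingers":0,"delta_pos":[0,0,3],"angular":[0,0,0]},{"fingers":0,"delta_pos":[0,0,0],"angular":[0,0,0]}]';  python3 -m pendant '[{"fingers":0,"delta_pos":[0,0,2],"angular":[0,0,0]},{"fingers":0,"delta_pos":[0,0,2],"angular":[0,0,0]},{"fingers":0,"delta_pos":[0,0,2],"angular":[0,0,0]},{"fingers":0,"delta_pos":[0,0,0],"angular":[0,0,0]}]'; python3 -c "
from h import *
go([.4828,-.2498,.073],-.165)"
```

```text
clock: 7.75
tcp_pos: [0.4816, -0.2492, 0.0791]
orientation: [-0.001, 0.082, 0.997, 0.0]
wrist_force: [-0.3, 0.3, -0.2]
finger_gap: 0.0095
clock: 8.15
tcp_pos: [0.482, -0.2494, 0.0735]
orientation: [-0.0, 0.082, 0.997, 0.0]
wrist_force: [-0.2, 0.2, 0.4]
finger_gap: 0.0096
t 8.15 tcp [ 0.482  -0.2494  0.0735] gap 9.6 F [-0.2  0.2  0.4]
shift(cur axes) [-0.9 -0.2  0.5] turn [ 0.0003 -0.0003  0.0002] shift(after turn) [-0.9 -0.2  0.5]
```

```bash
python3 -m pendant '[{"fingers":0,"delta_pos":[0,0,1],"angular":[0,0,0]},{"fingers":0,"delta_pos":[0,0,1],"angular":[0,0,0]},{"fingers":0,"delta_pos":[0,0,0],"angular":[0,0,0]}]';  python3 -m pendant '[{"fingers":0,"delta_pos":[0,0,1],"angular":[0,0,0]},{"fingers":0,"delta_pos":[0,0,0],"angular":[0,0,0]}]'
```

```text
clock: 8.45
tcp_pos: [0.4823, -0.2497, 0.0724]
orientation: [0.0, 0.082, 0.997, -0.0]
wrist_force: [-1.4, 0.8, 3.7]
finger_gap: 0.0091
clock: 8.65
tcp_pos: [0.4825, -0.2498, 0.0723]
orientation: [0.001, 0.082, 0.997, -0.0]
wrist_force: [-1.2, 1.2, 11.2]
finger_gap: 0.0095
```

```bash
python3 -m pendant '[{"fingers":0,"delta_pos":[0,0,-3],"angular":[0,0,0]},{"fingers":0,"delta_pos":[0,1,0],"angular":[0,0,0]},{"fingers":0,"delta_pos":[0,0,0],"angular":[0,0,0]},{"fingers":0,"delta_pos":[0,0,0],"angular":[0,0,0]}]'; for i in 1 2 3; do python3 -m pendant '[{"fingers":0,"delta_pos":[0,0.8,0],"angular":[0,0,0]},{"fingers":0,"delta_pos":[0,0,0],"angular":[0,0,0]}]' | grep -E "tcp|wrist"; done; python3 -c "
from h import *
print((Rt(env.get_state()).inv().apply(env.get_state()['wrist_force'])).round(1)); go([.4828,-.2498,.073],-.165)"
```

```text
clock: 9.05
tcp_pos: [0.4824, -0.2489, 0.0737]
orientation: [0.0, 0.082, 0.997, -0.0]
wrist_force: [0.1, -2.3, 1.9]
finger_gap: 0.0097
tcp_pos: [0.4824, -0.2487, 0.0737]
wrist_force: [-0.7, -4.9, -1.1]
tcp_pos: [0.4824, -0.2486, 0.0737]
wrist_force: [-1.3, -6.5, -2.3]
tcp_pos: [0.4825, -0.2485, 0.0738]
wrist_force: [-2.1, -8.5, -3.6]
[ 0.6 -8.7  3.7]
t 9.65 tcp [ 0.4825 -0.2485  0.0738] gap 9.8 F [-2.1 -8.5 -3.6]
shift(cur axes) [-0.6 -1.2  0.8] turn [-0.0045 -0.0001 -0.0011] shift(after turn) [-0.6 -1.2  0.8]
```

```bash
python3 -m pendant '[{"fingers":0,"delta_pos":[0,-3,-5],"angular":[0,0,0]},{"fingers":0,"delta_pos":[0,0,-45],"angular":[0,0,0]},{"fingers":0,"delta_pos":[0,0,-35],"angular":[0,0,-0.1287]},{"fingers":0,"delta_pos":[0,0,-35],"angular":[0,0,-0.1287]},{"fingers":0,"delta_pos":[0,0,-30],"angular":[0,0,-0.1287]},{"fingers":0,"delta_pos":[0,0,0],"angular":[0,0,0]}]' && python3 -m pendant '[{"fingers":0,"delta_pos":[-10.8,47.9,0],"angular":[0,0,0]},{"fingers":0,"delta_pos":[-10.8,47.9,0],"angular":[0,0,0]},{"fingers":0,"delta_pos":[-10.8,47.9,0],"angular":[0,0,0]},{"fingers":0,"delta_pos":[-10.8,47.9,0],"angular":[0,0,0]},{"fingers":0,"delta_pos":[-10.8,47.9,0],"angular":[0,0,0]},{"fingers":0,"delta_pos":[-10.8,47.9,0],"angular":[0,0,0]},{"fingers":0,"delta_pos":[-10.8,47.9,0],"angular":[0,0,0]},{"fingers":0,"delta_pos":[-10.8,47.9,0],"angular":[0,0,0]},{"fingers":0,"delta_pos":[-10.8,47.9,0],"angular":[0,0,0]},{"fingers":0,"delta_pos":[0,0,10],"angular":[0,0,0]},{"fingers":0,"delta_pos":[0,0,10],"angular":[0,0,0]},{"fingers":0,"delta_pos":[0,0,0],"angular":[0,0,0]}]';  python3 -m pendant '[{"fingers":0,"delta_pos":[0,0,10],"angular":[0,0,0]},{"fingers":0,"delta_pos":[0,0,10],"angular":[0,0,0]},{"fingers":0,"delta_pos":[0,0,0],"angular":[0,0,0]},{"fingers":0,"delta_pos":[0,0,0],"angular":[0,0,0]}]';python3 -c "
from h import *
go([.4828,.192,.078],.221)"
```

```text
clock: 10.25
tcp_pos: [0.484, -0.2496, 0.2284]
orientation: [0.003, -0.112, 0.994, -0.002]
wrist_force: [0.3, 0.5, -0.8]
finger_gap: 0.0095
clock: 11.45
tcp_pos: [0.4805, 0.1919, 0.2012]
orientation: [-0.003, -0.11, 0.994, -0.0]
wrist_force: [-0.2, -0.4, -0.5]
finger_gap: 0.0096
clock: 11.85
tcp_pos: [0.4823, 0.192, 0.1835]
orientation: [-0.0, -0.11, 0.994, 0.0]
wrist_force: [-0.0, -0.3, -0.0]
finger_gap: 0.0094
t 11.85 tcp [0.4823 0.192  0.1835] gap 9.4 F [-0.  -0.3 -0. ]
shift(cur axes) [-6.000e-01 -1.000e-01  1.055e+02] turn [ 0.0001 -0.0007 -0.0011] shift(after turn) [-5.000e-01 -1.000e-01  1.055e+02]
```

```bash
python3 -m pendant '[{"fingers":0,"delta_pos":[-0.6,0,25],"angular":[0,0,0]},{"fingers":0,"delta_pos":[0,0,25],"angular":[0,0,0]},{"fingers":0,"delta_pos":[0,0,25],"angular":[0,0,0]},{"fingers":0,"delta_pos":[0,0,20],"angular":[0,0,0]},{"fingers":0,"delta_pos":[0,0,10],"angular":[0,0,0]},{"fingers":0,"delta_pos":[0,0,2],"angular":[0,0,0]},{"fingers":0,"delta_pos":[0,0,1],"angular":[0,0,0]},{"fingers":0,"delta_pos":[0,0,0],"angular":[0,0,0]},{"fingers":0,"delta_pos":[0,0,0],"angular":[0,0,0]}]'
```

```text
clock: 12.75
tcp_pos: [0.4838, 0.1931, 0.0768]
orientation: [0.001, -0.11, 0.994, 0.0]
wrist_force: [-0.4, 0.5, -0.2]
finger_gap: 0.0092
```

```bash
python3 -m pendant '[{"fingers":0,"delta_pos":[0,0,1],"angular":[0,0,0]},{"fingers":0,"delta_pos":[0,0,1],"angular":[0,0,0]},{"fingers":0,"delta_pos":[0,0,0],"angular":[0,0,0]},{"fingers":40,"delta_pos":[0,0,0],"angular":[0,0,0]},{"fingers":40,"delta_pos":[0,0,0],"angular":[0,0,0]},{"fingers":40,"delta_pos":[0,0,0],"angular":[0,0,0]},{"fingers":40,"delta_pos":[0,0,-10],"angular":[0,0,0]},{"fingers":40,"delta_pos":[0,0,-35],"angular":[0,0,0]},{"fingers":40,"delta_pos":[0,0,-30],"angular":[0,0,0]},{"fingers":40,"delta_pos":[0,-40,0],"angular":[0,0,0]},{"fingers":40,"delta_pos":[0,-38,0],"angular":[0,0,0]},{"fingers":40,"delta_pos":[0,0,0],"angular":[0,0,0]}]' ; python3 -m pendant '[{"fingers":40,"delta_pos":[0,0,0],"angular":[0,0,0]},{"fingers":40,"delta_pos":[0,0,0],"angular":[0,0,0]},{"fingers":40,"delta_pos":[0,0,0],"angular":[0,0,0]}]' ;python3 -c "
from h import *
go([.4998,.1162,.075],.221)"
```

```text
clock: 13.95
tcp_pos: [0.5015, 0.1137, 0.1499]
orientation: [0.001, -0.108, 0.994, -0.001]
wrist_force: [-1.3, -0.2, 0.4]
finger_gap: 0.0399
clock: 14.25
tcp_pos: [0.4997, 0.1177, 0.1488]
orientation: [-0.0, -0.111, 0.994, 0.0]
wrist_force: [-0.1, -0.3, -0.7]
finger_gap: 0.0402
t 14.25 tcp [0.4997 0.1177 0.1488] gap 40.2 F [-0.1 -0.3 -0.7]
shift(cur axes) [ 0.2 -1.5 73.8] turn [ 0.0004 -0.0003  0.0017] shift(after turn) [ 0.2 -1.5 73.8]
```

```bash
python3 -m pendant '[{"fingers":40,"delta_pos":[0,-1.5,30],"angular":[0,0,0]},{"fingers":40,"delta_pos":[0,0,30],"angular":[0,0,0]},{"fingers":40,"delta_pos":[0,0,14],"angular":[0,0,0]},{"fingers":40,"delta_pos":[0,0,0],"angular":[0,0,0]},{"fingers":40,"delta_pos":[0,0,0],"angular":[0,0,0]},{"fingers":40,"delta_pos":[0,0,0],"angular":[0,0,0]},{"fingers":0,"delta_pos":[0,0,0],"angular":[0,0,0]},{"fingers":0,"delta_pos":[0,0,0],"angular":[0,0,0]},{"fingers":0,"delta_pos":[0,0,0],"angular":[0,0,0]},{"fingers":0,"delta_pos":[0,0,0],"angular":[0,0,0]},{"fingers":0,"delta_pos":[0,0,0],"angular":[0,0,0]}]' 40 ;python3 -c "
from h import *
go([.4998,.1162,.075],.221)"
```

```text
clock: 15.35
tcp_pos: [0.5012, 0.1154, 0.0758]
orientation: [0.001, -0.11, 0.994, 0.0]
wrist_force: [-0.1, -0.2, 6.6]
finger_gap: 0.0139
t 15.35 tcp [0.5012 0.1154 0.0758] gap 13.9 F [-0.1 -0.2  6.6]
shift(cur axes) [1.2 1.1 0.8] turn [-0.0002  0.0021  0.0002] shift(after turn) [1.2 1.1 0.8]
```

```bash
python3 -m pendant '[{"fingers":0,"delta_pos":[0,0,-40],"angular":[0,0,0]},{"fingers":0,"delta_pos":[0,0,-40],"angular":[0,0,0.1287]},{"fingers":0,"delta_pos":[0,0,-40],"angular":[0,0,0.1287]},{"fingers":0,"delta_pos":[0,0,-25],"angular":[0,0,0.1287]},{"fingers":0,"delta_pos":[0,0,0],"angular":[0,0,0]}]' >/dev/null && python3 -m pendant '[{"fingers":0,"delta_pos":[-5.2,-45.8,0],"angular":[0,0,0]},{"fingers":0,"delta_pos":[-5.2,-45.8,0],"angular":[0,0,0]},{"fingers":0,"delta_pos":[-5.2,-45.8,0],"angular":[0,0,0]},{"fingers":0,"delta_pos":[-5.2,-45.8,0],"angular":[0,0,0]},{"fingers":0,"delta_pos":[-5.2,-45.8,0],"angular":[0,0,0]},{"fingers":0,"delta_pos":[-5.2,-45.8,0],"angular":[0,0,0]},{"fingers":0,"delta_pos":[-5.2,-45.8,0],"angular":[0,0,0]},{"fingers":0,"delta_pos":[-5.2,-45.8,0],"angular":[0,0,0]},{"fingers":0,"delta_pos":[0,0,30],"angular":[0,0,0]},{"fingers":0,"delta_pos":[0,0,30],"angular":[0,0,0]},{"fingers":0,"delta_pos":[0,0,20],"angular":[0,0,0]},{"fingers":0,"delta_pos":[0,0,0],"angular":[0,0,0]}]' >/dev/null;  python3 -m pendant '[{"fingers":0,"delta_pos":[0,0,0],"angular":[0,0,0]},{"fingers":0,"delta_pos":[0,0,0],"angular":[0,0,0]},{"fingers":0,"delta_pos":[0,0,0],"angular":[0,0,0]}]';python3 -c "
from h import *
go([.4818,-.2525,.12],-.165)"
```

```text
clock: 17.35
tcp_pos: [0.4821, -0.2533, 0.1411]
orientation: [0.001, 0.082, 0.997, -0.001]
wrist_force: [-0.0, -0.4, -0.8]
finger_gap: 0.0138
t 17.35 tcp [ 0.4821 -0.2533  0.1411] gap 13.8 F [-0.  -0.4 -0.8]
shift(cur axes) [ 0.5  0.8 21.1] turn [-0.001   0.0022  0.0008] shift(after turn) [ 0.5  0.8 21.1]
```

```bash
python3 -m pendant '[{"fingers":0,"delta_pos":[0.5,0.8,15],"angular":[0,0,0]},{"fingers":0,"delta_pos":[0,0,10],"angular":[0,0,0]},{"fingers":0,"delta_pos":[0,0,6],"angular":[0,0,0]},{"fingers":0,"delta_pos":[0,0,5],"angular":[0,0,0]},{"fingers":0,"delta_pos":[0,0,0],"angular":[0,0,0]},{"fingers":0,"delta_pos":[0,0,0],"angular":[0,0,0]}]';python3 -m pendant '[{"fingers":0,"delta_pos":[0,0,5],"angular":[0,0,0]},{"fingers":0,"delta_pos":[0,0,5],"angular":[0,0,0]},{"fingers":0,"delta_pos":[0,0,5],"angular":[0,0,0]},{"fingers":0,"delta_pos":[0,0,0],"angular":[0,0,0]}]'
```

```text
clock: 17.95
tcp_pos: [0.4811, -0.2522, 0.1039]
orientation: [0.0, 0.082, 0.997, 0.0]
wrist_force: [0.2, -0.4, -0.1]
finger_gap: 0.0132
clock: 18.35
tcp_pos: [0.4804, -0.2513, 0.0878]
orientation: [-0.001, 0.082, 0.997, 0.001]
wrist_force: [0.8, 2.3, -0.5]
finger_gap: 0.0135
```

```bash
python3 -m pendant '[{"fingers":0,"delta_pos":[0,0,4],"angular":[0,0,0]},{"fingers":0,"delta_pos":[0,0,4],"angular":[0,0,0]},{"fingers":0,"delta_pos":[0,0,4],"angular":[0,0,0]},{"fingers":0,"delta_pos":[0,0,0],"angular":[0,0,0]},{"fingers":0,"delta_pos":[0,0,0],"angular":[0,0,0]}]'
```

```text
clock: 18.85
tcp_pos: [0.4807, -0.2518, 0.0764]
orientation: [-0.0, 0.082, 0.997, 0.0]
wrist_force: [-0.3, 2.2, -0.8]
finger_gap: 0.0138
```

Button contact shows up as about 2 N along +y. I'll continue to the base.

```bash
for i in 1 2; do python3 -m pendant '[{"fingers":0,"delta_pos":[0,0,1],"angular":[0,0,0]},{"fingers":0,"delta_pos":[0,0,1],"angular":[0,0,0]},{"fingers":0,"delta_pos":[0,0,0],"angular":[0,0,0]}]'; done
```

```text
clock: 19.15
tcp_pos: [0.4811, -0.2521, 0.0748]
orientation: [0.0, 0.082, 0.997, -0.0]
wrist_force: [-0.1, 1.1, 0.0]
finger_gap: 0.0137
clock: 19.45
tcp_pos: [0.4814, -0.2523, 0.0739]
orientation: [0.001, 0.082, 0.997, -0.0]
wrist_force: [-1.3, 3.4, 7.3]
finger_gap: 0.0135
```

```bash
python3 -m pendant '[{"fingers":0,"delta_pos":[0,0,-10],"angular":[0,0,0]},{"fingers":0,"delta_pos":[0,0,-45],"angular":[0,0,0]},{"fingers":0,"delta_pos":[0,0,-35],"angular":[0,0,-0.1287]},{"fingers":0,"delta_pos":[0,0,-35],"angular":[0,0,-0.1287]},{"fingers":0,"delta_pos":[0,0,-25],"angular":[0,0,-0.1287]},{"fingers":0,"delta_pos":[0,0,0],"angular":[0,0,0]}]' >/dev/null && python3 -m pendant '[{"fingers":0,"delta_pos":[-12.5,44.4,0],"angular":[0,0,0]},{"fingers":0,"delta_pos":[-12.5,44.4,0],"angular":[0,0,0]},{"fingers":0,"delta_pos":[-12.5,44.4,0],"angular":[0,0,0]},{"fingers":0,"delta_pos":[-12.5,44.4,0],"angular":[0,0,0]},{"fingers":0,"delta_pos":[-12.5,44.4,0],"angular":[0,0,0]},{"fingers":0,"delta_pos":[-12.5,44.4,0],"angular":[0,0,0]},{"fingers":0,"delta_pos":[-12.5,44.4,0],"angular":[0,0,0]},{"fingers":0,"delta_pos":[-12.5,44.4,0],"angular":[0,0,0]},{"fingers":0,"delta_pos":[0,0,25],"angular":[0,0,0]},{"fingers":0,"delta_pos":[0,0,25],"angular":[0,0,0]},{"fingers":0,"delta_pos":[0,0,20],"angular":[0,0,0]},{"fingers":0,"delta_pos":[0,0,0],"angular":[0,0,0]}]' >/dev/null;  python3 -m pendant '[{"fingers":0,"delta_pos":[0,0,0],"angular":[0,0,0]},{"fingers":0,"delta_pos":[0,0,0],"angular":[0,0,0]},{"fingers":0,"delta_pos":[0,0,0],"angular":[0,0,0]}]';python3 -c "
from h import *
go([.5005,.116,.077],.221)"
```

```text
clock: 21.55
tcp_pos: [0.5015, 0.1162, 0.154]
orientation: [0.001, -0.11, 0.994, -0.0]
wrist_force: [-0.5, -1.1, 0.1]
finger_gap: 0.0135
t 21.55 tcp [0.5015 0.1162 0.154 ] gap 13.5 F [-0.5 -1.1  0.1]
shift(cur axes) [ 1.2  0.  77. ] turn [-0.0004  0.0024 -0.0004] shift(after turn) [ 1. -0. 77.]
```

```bash
python3 -m pendant '[{"fingers":0,"delta_pos":[1,0,25],"angular":[0,0,0]},{"fingers":0,"delta_pos":[0,0,25],"angular":[0,0,0]},{"fingers":0,"delta_pos":[0,0,20],"angular":[0,0,0]},{"fingers":0,"delta_pos":[0,0,7],"angular":[0,0,0]},{"fingers":0,"delta_pos":[0,0,0],"angular":[0,0,0]},{"fingers":0,"delta_pos":[0,0,0],"angular":[0,0,0]}]'
```

```text
clock: 22.15
tcp_pos: [0.5004, 0.1162, 0.0768]
orientation: [0.001, -0.11, 0.994, -0.0]
wrist_force: [-0.8, -0.6, -0.2]
finger_gap: 0.0138
```

Next I'll set it down, release it and move to green.

```bash
python3 -m pendant '[{"fingers":0,"delta_pos":[0,0,1],"angular":[0,0,0]},{"fingers":0,"delta_pos":[0,0,0.5],"angular":[0,0,0]},{"fingers":0,"delta_pos":[0,0,0],"angular":[0,0,0]},{"fingers":40,"delta_pos":[0,0,0],"angular":[0,0,0]},{"fingers":40,"delta_pos":[0,0,0],"angular":[0,0,0]},{"fingers":40,"delta_pos":[0,0,0],"angular":[0,0,0]},{"fingers":40,"delta_pos":[0,0,-10],"angular":[0,0,0]},{"fingers":40,"delta_pos":[0,0,-35],"angular":[0,0,0]},{"fingers":40,"delta_pos":[0,0,-30],"angular":[0,0,0]},{"fingers":40,"delta_pos":[0,-40,0],"angular":[0,0,0]},{"fingers":40,"delta_pos":[0,-38,0],"angular":[0,0,0]},{"fingers":40,"delta_pos":[0,0,0],"angular":[0,0,0]}]' ; python3 -m pendant '[{"fingers":40,"delta_pos":[0,0,0],"angular":[0,0,0]},{"fingers":40,"delta_pos":[0,0,0],"angular":[0,0,0]},{"fingers":40,"delta_pos":[0,0,0],"angular":[0,0,0]}]' ;python3 -c "
from h import *
go([.5169,.0401,.075],.221)"
```

```text
clock: 23.35
tcp_pos: [0.5183, 0.0368, 0.1504]
orientation: [0.001, -0.108, 0.994, -0.001]
wrist_force: [-0.2, 0.5, -0.1]
finger_gap: 0.0397
clock: 23.65
tcp_pos: [0.5162, 0.0411, 0.1492]
orientation: [-0.0, -0.111, 0.994, 0.0]
wrist_force: [-0.2, -0.5, -0.2]
finger_gap: 0.0398
t 23.65 tcp [0.5162 0.0411 0.1492] gap 39.8 F [-0.2 -0.5 -0.2]
shift(cur axes) [-0.5 -1.1 74.2] turn [ 0.0005 -0.0005  0.0017] shift(after turn) [-0.4 -1.1 74.2]
```

```bash
python3 -m pendant '[{"fingers":32,"delta_pos":[-0.5,-1.1,0],"angular":[0,0,0]},{"fingers":32,"delta_pos":[0,0,30],"angular":[0,0,0]},{"fingers":32,"delta_pos":[0,0,30],"angular":[0,0,0]},{"fingers":32,"delta_pos":[0,0,14],"angular":[0,0,0]},{"fingers":32,"delta_pos":[0,0,0],"angular":[0,0,0]},{"fingers":32,"delta_pos":[0,0,0],"angular":[0,0,0]},{"fingers":32,"delta_pos":[0,0,0],"angular":[0,0,0]},{"fingers":0,"delta_pos":[0,0,0],"angular":[0,0,0]},{"fingers":0,"delta_pos":[0,0,0],"angular":[0,0,0]},{"fingers":0,"delta_pos":[0,0,0],"angular":[0,0,0]},{"fingers":0,"delta_pos":[0,0,0],"angular":[0,0,0]}]' 40 ;python3 -c "
from h import *
go([.5169,.0401,.075],.221)"
```

```text
clock: 24.75
tcp_pos: [0.5185, 0.0391, 0.0765]
orientation: [0.001, -0.11, 0.994, -0.0]
wrist_force: [0.3, 0.2, 5.8]
finger_gap: 0.0176
t 24.75 tcp [0.5185 0.0391 0.0765] gap 17.6 F [0.3 0.2 5.8]
shift(cur axes) [1.3 1.3 1.5] turn [-0.0005  0.0025  0.0003] shift(after turn) [1.3 1.3 1.5]
```

```bash
python3 -m pendant '[{"fingers":0,"delta_pos":[0,0,-40],"angular":[0,0,0]},{"fingers":0,"delta_pos":[0,0,-40],"angular":[0,0,0.1287]},{"fingers":0,"delta_pos":[0,0,-40],"angular":[0,0,0.1287]},{"fingers":0,"delta_pos":[0,0,-25],"angular":[0,0,0.1287]},{"fingers":0,"delta_pos":[0,0,0],"angular":[0,0,0]}]' >/dev/null && python3 -m pendant '[{"fingers":0,"delta_pos":[-1.7,-42.1,0],"angular":[0,0,0]},{"fingers":0,"delta_pos":[-1.7,-42.1,0],"angular":[0,0,0]},{"fingers":0,"delta_pos":[-1.7,-42.1,0],"angular":[0,0,0]},{"fingers":0,"delta_pos":[-1.7,-42.1,0],"angular":[0,0,0]},{"fingers":0,"delta_pos":[-1.7,-42.1,0],"angular":[0,0,0]},{"fingers":0,"delta_pos":[-1.7,-42.1,0],"angular":[0,0,0]},{"fingers":0,"delta_pos":[-1.7,-42.1,0],"angular":[0,0,0]},{"fingers":0,"delta_pos":[0,0,30],"angular":[0,0,0]},{"fingers":0,"delta_pos":[0,0,30],"angular":[0,0,0]},{"fingers":0,"delta_pos":[0,0,20],"angular":[0,0,0]},{"fingers":0,"delta_pos":[0,0,0],"angular":[0,0,0]}]' >/dev/null;  python3 -m pendant '[{"fingers":0,"delta_pos":[0,0,0],"angular":[0,0,0]},{"fingers":0,"delta_pos":[0,0,0],"angular":[0,0,0]},{"fingers":0,"delta_pos":[0,0,0],"angular":[0,0,0]},{"fingers":0,"delta_pos":[0,0,0],"angular":[0,0,0]},{"fingers":0,"delta_pos":[0,0,0],"angular":[0,0,0]}]';python3 -c "
from h import *
go([.4816,-.2535,.12],-.165)"
```

```text
clock: 26.85
tcp_pos: [0.4812, -0.2536, 0.141]
orientation: [0.001, 0.082, 0.997, -0.0]
wrist_force: [0.7, -0.2, -0.6]
finger_gap: 0.0175
t 26.85 tcp [ 0.4812 -0.2536  0.141 ] gap 17.5 F [ 0.7 -0.2 -0.6]
shift(cur axes) [-0.4  0.2 21. ] turn [-0.0005  0.0012  0.0005] shift(after turn) [-0.4  0.2 21. ]
```

```bash
python3 -m pendant '[{"fingers":0,"delta_pos":[0,0,14],"angular":[0,0,0]},{"fingers":0,"delta_pos":[0,0,10],"angular":[0,0,0]},{"fingers":0,"delta_pos":[0,0,3],"angular":[0,0,0]},{"fingers":0,"delta_pos":[0,0,3],"angular":[0,0,0]},{"fingers":0,"delta_pos":[0,0,0],"angular":[0,0,0]},{"fingers":0,"delta_pos":[0,0,0],"angular":[0,0,0]}]';python3 -m pendant '[{"fingers":0,"delta_pos":[0,0,2],"angular":[0,0,0]},{"fingers":0,"delta_pos":[0,0,2],"angular":[0,0,0]},{"fingers":0,"delta_pos":[0,0,0],"angular":[0,0,0]},{"fingers":0,"delta_pos":[0,0,0],"angular":[0,0,0]}]'
```

```text
clock: 27.45
tcp_pos: [0.481, -0.2536, 0.1105]
orientation: [0.0, 0.082, 0.997, -0.0]
wrist_force: [-0.7, -1.4, -0.7]
finger_gap: 0.0174
clock: 27.85
tcp_pos: [0.4808, -0.2535, 0.1062]
orientation: [-0.0, 0.082, 0.997, 0.0]
wrist_force: [0.5, 1.2, 0.5]
finger_gap: 0.0172
```

```bash
for i in 1 2 3; do python3 -m pendant '[{"fingers":0,"delta_pos":[0,0,3],"angular":[0,0,0]},{"fingers":0,"delta_pos":[0,0,3],"angular":[0,0,0]},{"fingers":0,"delta_pos":[0,0,0],"angular":[0,0,0]}]' | grep -E "tcp|wrist"; done
```

```text
tcp_pos: [0.4806, -0.253, 0.0997]
wrist_force: [-0.2, 1.6, -0.3]
tcp_pos: [0.4806, -0.2531, 0.0937]
wrist_force: [0.6, 1.0, -0.7]
tcp_pos: [0.4806, -0.2531, 0.0875]
wrist_force: [1.6, 1.3, -0.7]
```

```bash
for i in 1 2; do python3 -m pendant '[{"fingers":0,"delta_pos":[0,0,2.5],"angular":[0,0,0]},{"fingers":0,"delta_pos":[0,0,2.5],"angular":[0,0,0]},{"fingers":0,"delta_pos":[0,0,0],"angular":[0,0,0]}]' | grep -E "tcp|wrist"; done;  for i in 1 2 3; do python3 -m pendant '[{"fingers":0,"delta_pos":[0,0,1.2],"angular":[0,0,0]},{"fingers":0,"delta_pos":[0,0,0],"angular":[0,0,0]}]' | grep -E "tcp|wrist"; done
```

```text
tcp_pos: [0.4806, -0.2532, 0.0827]
wrist_force: [2.5, 2.2, -1.6]
tcp_pos: [0.4807, -0.2534, 0.0778]
wrist_force: [0.6, 2.6, -1.8]
tcp_pos: [0.4808, -0.2534, 0.0769]
wrist_force: [1.3, 1.8, -0.8]
tcp_pos: [0.4808, -0.2535, 0.0758]
wrist_force: [0.6, 2.2, 0.0]
tcp_pos: [0.4809, -0.2536, 0.0747]
wrist_force: [0.6, 2.0, 0.7]
```

```bash
for i in 1 2; do python3 -m pendant '[{"fingers":0,"delta_pos":[0,0,0.8],"angular":[0,0,0]},{"fingers":0,"delta_pos":[0,0,0],"angular":[0,0,0]}]' | grep -E "tcp|wrist"; done
```

```text
tcp_pos: [0.481, -0.2536, 0.0747]
wrist_force: [0.0, 3.1, 6.3]
tcp_pos: [0.4812, -0.2537, 0.0746]
wrist_force: [-1.5, 4.1, 12.0]
```

```bash
python3 -m pendant '[{"fingers":36,"delta_pos":[0,0,0],"angular":[0,0,0]},{"fingers":36,"delta_pos":[0,0,0],"angular":[0,0,0]},{"fingers":36,"delta_pos":[0,0,0],"angular":[0,0,0]},{"fingers":36,"delta_pos":[0,0,-10],"angular":[0,0,0]},{"fingers":36,"delta_pos":[0,0,-40],"angular":[0,0,0]},{"fingers":36,"delta_pos":[0,0,-45],"angular":[0,0,0]},{"fingers":36,"delta_pos":[0,0,-45],"angular":[0,0,0]},{"fingers":36,"delta_pos":[-40,0,0],"angular":[0,0,0]},{"fingers":36,"delta_pos":[-40,0,0],"angular":[0,0,0]},{"fingers":36,"delta_pos":[0,0,0],"angular":[0,0,0]},{"fingers":36,"delta_pos":[0,0,0],"angular":[0,0,0]}]'
python3 - <<'E'
from h import *
im=snap("wrist","w3"); 
f=4;a=cv2.resize(im[60:145,170:345],None,fx=4,fy=4,interpolation=cv2.INTER_CUBIC)
s=snap("scene","s3"); b=cv2.resize(s[120:260,150:250],None,fx=1.8,fy=1.8,interpolation=cv2.INTER_CUBIC); c=cv2.resize(s[250:370,230:340],None,fx=2.1,fy=2.1,interpolation=cv2.INTER_CUBIC)
o=np.zeros((600,700,3),np.uint8); o[:340]=a; o[345:345+b.shape[0],:b.shape[1]]=b; o[345:345+c.shape[0],220:220+c.shape[1]]=c
cv2.imwrite("pics/o3.png",o)
E
```

```text
clock: 31.45
tcp_pos: [0.5598, -0.2665, 0.2125]
orientation: [-0.001, 0.082, 0.997, 0.0]
wrist_force: [0.3, -0.2, 0.2]
finger_gap: 0.036
```

View pics/o3.png

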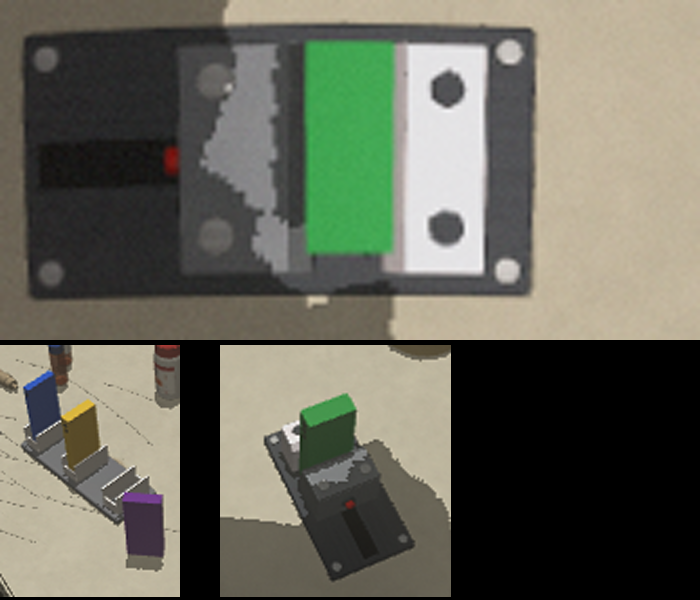

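The last view shows green standing upright in the gap against the bright jaw, with the red pin out behind the grey jaw at (172,160). Blue and yellow are upright in the rack, so I'm handing in.

```bash
python3 -c "
from workcell import env
print(env.hand_in())"
```

```text
the job is handed in; nothing more can be done
None
```

The thickest spacer, green, is the one that fits; it is standing in the holder. I tried blue first, then yellow, then green. All three went down to the base with no sign of forcing; the most force at the wrist was about 12 N, when pressing onto the base. Blue and yellow went back upright into their own rack pockets.

- **Fit:** green met the base at the expected height, with its underside at about 8 mm. From the wrist picture I estimated the gap at 19.2 mm, which leaves about 1.2 mm of play.
- **Final picture:** green stands upright against the bright jaw, and the red pin is out behind the grey jaw. Blue and yellow are upright in the rack. The purple look-alike appears where it was. I did not check the vials, jars and tape roll afterwards.
- **Time and contact:** I handed in at about 31.5 s of the 72 s, with the gripper clear of everything.
- **Disagreement:** the holder base's outline did not line up with the jaws as described, off by about 10 mm along y. I relied on the jaw faces instead, and touching the bright jaw with the blue spacer confirmed its position to about 1 mm.
- **Not measured:** I saw the pin out, but did not read the button's travel as a number.

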